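# Show the matching boot heel to the inspection camera

## Task

One boot lies on the grey felt job mat: pick out the loose heel of the same height as that boot's heel, and hold it up in the air to the low inspection camera, the middle of its black tread 150 mm straight out from the lens, tread squarely facing the lens and flat front level on the side away from the robot. Finish while still holding it there, steady in the gripper; do not let go. Leave the other two heels, the boots and everything else on the bench where they are, and do not bump the camera.

Things in the scene. Friction and masses are not known exactly. Their poses are not given: they have to be found in the camera images.
- job_mat: thin grey felt mat, 240 x 320 mm, lying flat on the bench at the left; origin at its centre. The boot whose heel is to be matched lies on it, roughly in the middle
- lens: centre of the front glass of the inspection camera: tip of a black barrel 52 mm across, 75 mm above the bench, on a pale grey fixed housing 140 x 120 x 105 mm. z: line of sight out of the lens, upward, leaning 35 degrees from vertical back towards the robot; y level; x away from the robot and upward. A heel shown correctly has its own x, y, z parallel to these, same way round
- view_spot (a point): point in the air 150 mm out from the front glass along the line of sight, about 198 mm above the bench; axes as lens. The middle of the shown heel's tread (underside) belongs here
- boot_low_mid (a point): dark leather ankle boot lying on its side, 240 mm long, 75 mm high as it lies, with a low heel 30 mm high; point on the bench under the middle of the boot, x towards the toe, y towards the sole side, z up
- boot_medium_mid (a point): dark leather ankle boot lying on its side, 240 mm long, 75 mm high as it lies, with a medium heel 54 mm high; point on the bench under the middle of the boot, x towards the toe, y towards the sole side, z up
- boot_high_mid (a point): dark leather ankle boot lying on its side, 240 mm long, 75 mm high as it lies, with a high heel 78 mm high; point on the bench under the middle of the boot, x towards the toe, y towards the sole side, z up
- heel_low_mid (a point): loose boot heel of stacked brown leather, black tread underneath, standing tread down; upright D in plan, vertical sides, 30 mm high, 56 wide (y), 56 deep (x), about 45 g. Point half-way up (15 mm over the tread) on the axis of the round back (radius 28 mm); +x to the flat front, 28 mm away; z up. Sides flat and parallel from this point to the flat front
- heel_low_tread (a point): middle of the underside (tread) of the low heel, 15 mm below its half-way point; same axes
- heel_low_front (a point): foot of the flat front of the low heel: 28 mm along x from the middle of its tread; same axes
- heel_medium_mid (a point): loose boot heel of stacked brown leather, black tread underneath, standing tread down; upright D in plan, vertical sides, 54 mm high, 56 wide (y), 56 deep (x), about 81 g. Point half-way up (27 mm over the tread) on the axis of the round back (radius 28 mm); +x to the flat front, 28 mm away; z up. Sides flat and parallel from this point to the flat front
- heel_medium_tread (a point): middle of the underside (tread) of the medium heel, 27 mm below its half-way point; same axes
- heel_medium_front (a point): foot of the flat front of the medium heel: 28 mm along x from the middle of its tread; same axes
- heel_high_mid (a point): loose boot heel of stacked brown leather, black tread underneath, standing tread down; upright D in plan, vertical sides, 78 mm high, 56 wide (y), 56 deep (x), about 117 g. Point half-way up (39 mm over the tread) on the axis of the round back (radius 28 mm); +x to the flat front, 28 mm away; z up. Sides flat and parallel from this point to the flat front
- heel_high_tread (a point): middle of the underside (tread) of the high heel, 39 mm below its half-way point; same axes
- heel_high_front (a point): foot of the flat front of the high heel: 28 mm along x from the middle of its tread; same axes
- hammer_grip (a point): hammer lying on the bench, to be left alone; point on its handle
- pliers_mid (a point): pliers lying on the bench, to be left alone; point at the pivot
- tack_tin_mid (a point): open tin of tacks, 68 mm across, 26 mm high, to be left alone; centre
- polish_tin_mid (a point): flat closed tin, 72 mm across, 24 mm high, to be left alone; centre
- brush_grip (a point): brush lying on the bench, to be left alone; point on its handle
- jar_mid (a point): jar, 60 mm across, 85 mm high, to be left alone; centre
There are look-alikes about, which are no part of the job. Leave any pink or red look-alike of the part that bears heel_low_mid alone. What is shaped like the part that bears heel_medium_mid but turquoise is not meant.

How it is judged (in metres and radians):
At the end, for the whole second after the job is handed in: Matching heel gripped and still; tread centre 120-180 mm from the lens, within 20 mm (lens x) and 25 mm (y) of the line of sight, over 140 mm up; tread square to it and facing the lens within 0.22 rad, flat front to lens +x within 0.3 rad; other heels within 30 mm of their starts (((horizontal distance between boot_low_mid and job_mat below 0.12 m and x of heel_low_tread in the frame of lens between -0.02 and 0.02 m and y of heel_low_tread in the frame of lens between -0.025 and 0.025 m and z of heel_low_tread in the frame of lens between 0.12 and 0.18 m and angle between the z axis of heel_low_tread and the z axis of lens, either way round below 0.22 rad and angle between heel_low_tread's own z axis and vertical below 1 rad and angle between the x axis of heel_low_tread and the x axis of lens, either way round below 0.3 rad and x of heel_low_front in the frame of lens above 0 m and height (world z) of heel_low_tread above 0.14 m and contact force between heel_low and the fingers above 1 N and linear speed of heel_low below 0.03 m/s and angular speed of heel_low below 0.3 rad/s and distance of each of heel_medium_mid, heel_high_mid from where it was at the start of the episode below 0.03 m) or (horizontal distance between boot_medium_mid and job_mat below 0.12 m and x of heel_medium_tread in the frame of lens between -0.02 and 0.02 m and y of heel_medium_tread in the frame of lens between -0.025 and 0.025 m and z of heel_medium_tread in the frame of lens between 0.12 and 0.18 m and angle between the z axis of heel_medium_tread and the z axis of lens, either way round below 0.22 rad and angle between heel_medium_tread's own z axis and vertical below 1 rad and angle between the x axis of heel_medium_tread and the x axis of lens, either way round below 0.3 rad and x of heel_medium_front in the frame of lens above 0 m and height (world z) of heel_medium_tread above 0.14 m and contact force between heel_medium and the fingers above 1 N and linear speed of heel_medium below 0.03 m/s and angular speed of heel_medium below 0.3 rad/s and distance of each of heel_low_mid, heel_high_mid from where it was at the start of the episode below 0.03 m) or (horizontal distance between boot_high_mid and job_mat below 0.12 m and x of heel_high_tread in the frame of lens between -0.02 and 0.02 m and y of heel_high_tread in the frame of lens between -0.025 and 0.025 m and z of heel_high_tread in the frame of lens between 0.12 and 0.18 m and angle between the z axis of heel_high_tread and the z axis of lens, either way round below 0.22 rad and angle between heel_high_tread's own z axis and vertical below 1 rad and angle between the x axis of heel_high_tread and the x axis of lens, either way round below 0.3 rad and x of heel_high_front in the frame of lens above 0 m and height (world z) of heel_high_tread above 0.14 m and contact force between heel_high and the fingers above 1 N and linear speed of heel_high below 0.03 m/s and angular speed of heel_high below 0.3 rad/s and distance of each of heel_low_mid, heel_medium_mid from where it was at the start of the episode below 0.03 m))); the arm keeps its last pose, push and grip.
It fails at once if a heel that does not match was moved by more than 30 mm ((horizontal distance between boot_low_mid and job_mat above 0.12 m and distance of heel_low_mid from where it was at the start of the episode above 0.03 m) or (horizontal distance between boot_medium_mid and job_mat above 0.12 m and distance of heel_medium_mid from where it was at the start of the episode above 0.03 m) or (horizontal distance between boot_high_mid and job_mat above 0.12 m and distance of heel_high_mid from where it was at the start of the episode above 0.03 m)).
It fails at once if a boot, tool, tin or jar was moved by more than 30 mm (distance of any of boot_low_mid, boot_medium_mid, boot_high_mid, hammer_grip, pliers_mid, tack_tin_mid, polish_tin_mid, brush_grip, jar_mid from where it was at the start of the episode above 0.03 m).
It fails at once if the camera was bumped (more than 5 N) (contact force between camera_unit and heel_low above 5 N or contact force between camera_unit and heel_medium above 5 N or contact force between camera_unit and heel_high above 5 N or contact force between camera_unit and the arm above 5 N or contact force between camera_unit and the fingers above 5 N).
It also fails if it takes over 38 s, if anything falls off the work surface, if the arm or the gripper's body presses on something with over 40 N, if the wrist force passes 120 N, or if a joint passes its speed limit or range.

## Robot

A 6-joint arm with a two-finger parallel gripper is mounted at the origin on the work surface. World frame = base frame: x ahead of the robot, y to its left, z up, the work surface at z = 0. Lengths are in mm, angles in rad, forces in N, time in s.
With the tool pointing down it reaches from about 350 to 875 mm from the base axis. Payload 4.2 kg.
Tool frame: the origin (TCP) lies at the very end of the fingers, on their centre line; the grasp point (between the pads) lies 19 mm behind it (r.grip_point_offset is the distance from the TCP to the grasp point, in mm); z points along the fingers, y is the direction in which the jaws open and shut (so a half turn about z gives the same grasp; the last joint's range is limited). The gripper opens to 87 mm and grips with 3 to 60 N. Pads are 19 mm wide; open, the fingers measure 117 mm over their backs; the gripper's body (75 mm by 190 mm) begins 51 mm behind the grasp point.
Start: joints at [-0.971, 0.385, 0.008, 0, -1.194, -0.259], TCP at [208.915, -589.028, 222.55] pointing down, gripper open.
Joint ranges: [-3.14, 3.14], [-1.21, 2.06], [-1.07, 1.41], [-3.16, 2.05], [-2.99, -0.16], [-3.1, 3.1]. Speed limits (rad/s): [2.79, 2.79, 3.14, 3.14, 3.14, 3.14].

## Interface

Orientations are given as a unit quaternion [w, x, y, z].
In Python, from rig import r, open_gripper, clamp, cams, models gives the robot as it stands. Calls block until the motion is done:
- r.reach(position, orientation): joint-space move of the TCP to a pose.
- r.move_l(position, attitude=None, vel=150, until_force=None): straight line of the TCP; attitude=None keeps the orientation; vel is the mean speed in mm/s. With until_force (N) it stops when the force on the tool has changed by that much, and returns True; else False.
- r.movej(angles): joint-space move.
- open_gripper() and clamp(grasp_force=None): open the fingers fully, or close them until they stop; grasp_force is the grip in N (None keeps the last).
- r.hold(seconds).
- r.solve_ik(position, orientation): joint angles nearest the present ones, or None.
- cams.camera(name): name is "side" or "top" or "wrist"; returns the picture (384x512x3 uint8, red, green, blue); there is no depth.
- cams.get_calibration(name): a dict with "intrinsics" (3x3 intrinsics, pixels), "k1" (the pictures are not rectified: a ray, as slopes to the right and down, at radius r is drawn at 1 + k1 r^2 times it, then the intrinsics apply), "world_to_cam" (4x4, takes a point from world to camera coordinates). Camera axes: x right, y down, z forward; pixel columns grow to the right and rows downward; lengths in mm; the calibration is good to about 2 mm. A picture is of the moment at which its call begins: read the wrist's pose just before it. get_calibration takes no time and is no camera call; for the wrist camera it gives the pose at the moment of the call.
A pose or a line that the arm cannot do raises r.MotionError and nothing moves.
- r.close_job(): hands the job in, once; it reports no verdict.
Trained networks look in the newest picture that a camera, given by its name, has taken for a name from the list of things; names that differ only in an ending like _2 or _b are one class to them, and where a whole thing is asked for, a point or a joint stands for the part that bears it (a point fixed in the world has none). Each returns a list of dicts, best first, with "score" (0 to 1); they miss things now and then, are a little off and sometimes report something else, mostly with a low value. They report only what shows in the picture. A call takes as long as a camera call. They do not tell look-alikes from the thing itself.
- models.find_in(label, camera): "xy" ([column, row] in pixels, amid what is visible of it).
- models.trace(label, camera): "pixels" (384x512 bool, what is visible of it) and "xy" ([column, row] in pixels, amid what is visible of it).
- models.pinpoint(label, camera): "xy" ([column, row] in pixels: a listed point, or the origin of a listed thing).
Readings, each from a call of its own:
- r.current_t(): time.
- r.current_joint_pos(): joint angles.
- r.current_joint_velocities(): joint speeds.
- r.current_joint_torque(): joint torques, N m.
- r.current_tool_pos(): TCP position.
- r.current_tcp_rot(): TCP orientation.
- r.current_ft_force(): force on the tool from outside, world axes, zero at the start.
- r.current_ft_torque(): the same for the moment, N m.
- r.current_width(): finger opening in mm.
Only numpy, scipy, OpenCV 4.12 (cv2) and the standard library are available. Lean on these libraries where they do the work, as an engineer would, in place of code of your own. Each camera call takes 0.05 s, during which the arm holds its last target.

## Working session

There is one attempt and no reset: what is moved stays moved. The work goes in short steps, each a Python script; the robot and the scene stay as the last script left them, time stands still between calls to the robot, and variables do not carry over. Pictures are saved under pics/ and viewed, and the job is handed in when it is done.

```bash
mkdir -p pics; ls; python3 - <<'E'
from rig import r, cams
import cv2
print(r.current_t(), r.current_tool_pos(), r.current_tcp_rot())
for n in ("top","side","wrist"):
    im=cams.camera(n); cv2.imwrite(f"pics/{n}0.png",cv2.resize(im[:,:,::-1],(800,600),interpolation=cv2.INTER_CUBIC))
    c=cams.get_calibration(n); print(n,c)
print(r.current_t())
E
```

```text
pics
0.0 [ 208.71966561 -588.46985453  221.45801488] [-2.28384741e-04 -1.69477884e-01  9.85533379e-01  1.07352867e-03]
top {'intrinsics': array([[499.12324189,   0.        , 262.36926229],
       [  0.        , 499.12324189, 188.68058895],
       [  0.        ,   0.        ,   1.        ]]), 'k1': -0.05933548053424628, 'world_to_cam': array([[ 9.06768497e-03, -9.99940817e-01, -6.01161758e-03,
         3.89539413e+00],
       [-9.80221089e-01, -7.69995994e-03, -1.97755726e-01,
         5.83104632e+02],
       [ 1.97697733e-01,  7.68590095e-03, -9.80232897e-01,
         1.58639256e+03],
       [ 0.00000000e+00,  0.00000000e+00,  0.00000000e+00,
         1.00000000e+00]])}
side {'intrinsics': array([[468.82859048,   0.        , 256.24565384],
       [  0.        , 468.82859048, 184.56073458],
       [  0.        ,   0.        ,   1.        ]]), 'k1': -0.16939236591813794, 'world_to_cam': array([[ 9.08230020e-01, -4.18300854e-01, -1.19425803e-02,
        -5.00712511e+02],
       [-2.87817611e-01, -6.03694476e-01, -7.43447377e-01,
         2.45025977e+02],
       [ 3.03775003e-01,  6.78658512e-01, -6.68687799e-01,
         1.62566031e+03],
       [ 0.00000000e+00,  0.00000000e+00,  0.00000000e+00,
         1.00000000e+00]])}
wrist {'intrinsics': array([[264.29034408,   0.        , 254.94519035],
       [  0.        , 264.29034408, 191.93966635],
       [  0.        ,   0.        ,   1.        ]]), 'k1': 0.018313323736525257, 'world_to_cam': array([[-3.33586540e-01,  9.42713286e-01,  3.41766981e-03,
         6.24386858e+02],
       [ 9.05720042e-01,  3.19486283e-01,  2.78567263e-01,
        -3.51093343e+01],
       [ 2.61517161e-01,  9.60217413e-02, -9.60410641e-01,
         3.91692422e+02],
       [ 0.00000000e+00,  0.00000000e+00,  0.00000000e+00,
         1.00000000e+00]])}
0.15
```

View pics/top0.png

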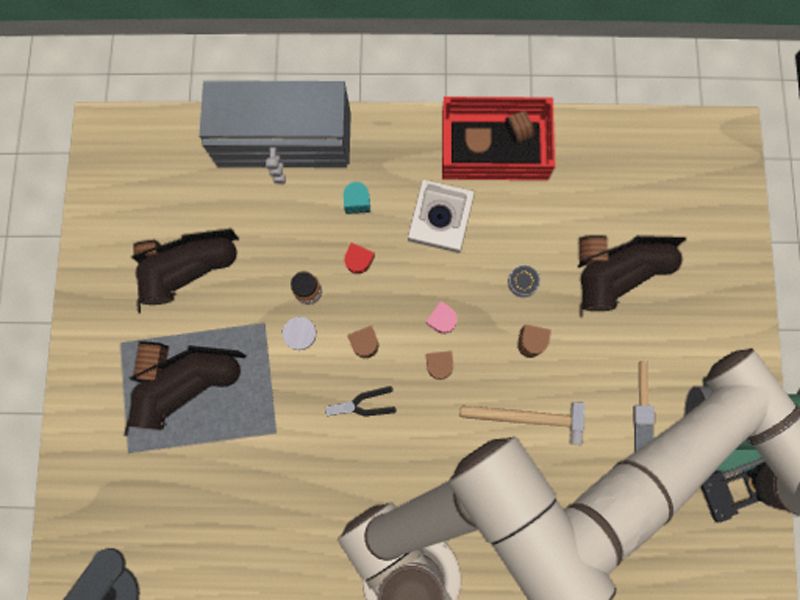

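View pics/side0.png

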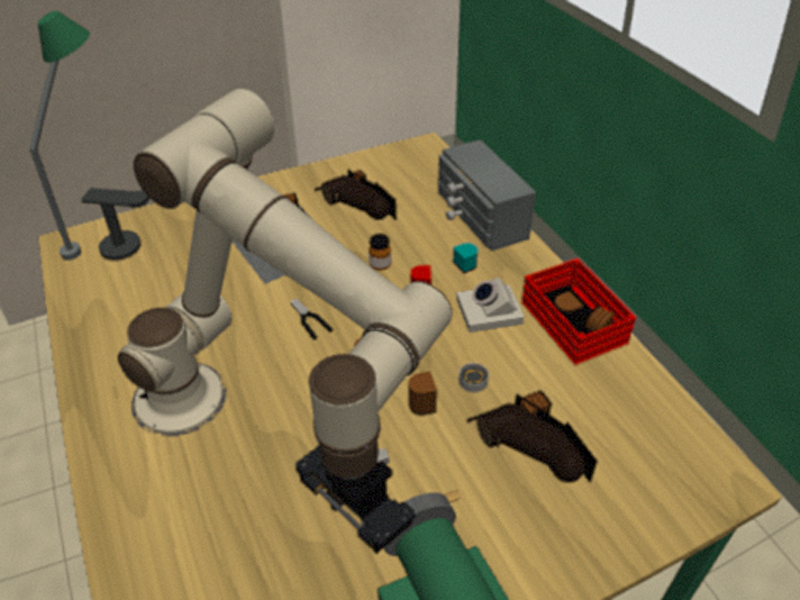

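View pics/wrist0.png

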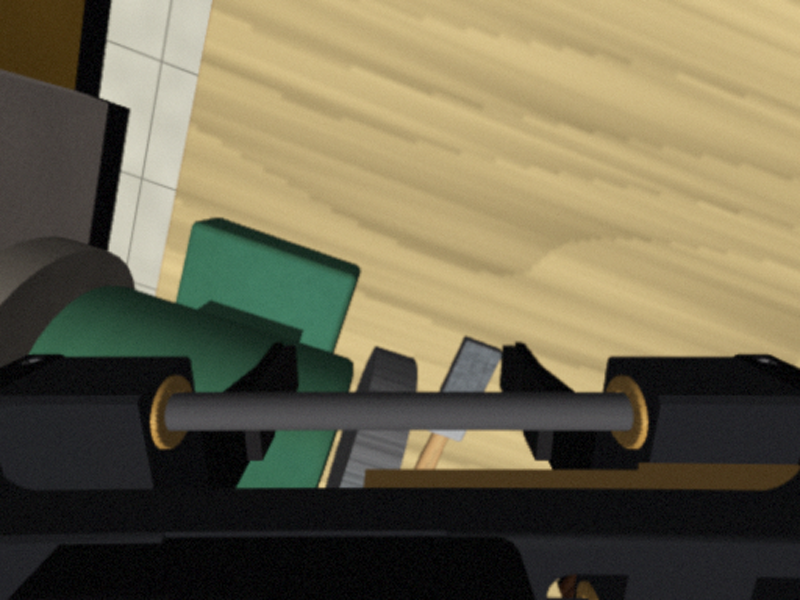

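Top view (800-px scale): mat boot at (185,375); loose brown heels at (363,341), (439,364) and (535,340); pink (443,318), red (358,258) and turquoise (356,198) look-alikes; other brown heel-like pieces in the red crate. The camera is at (440,215). I'll enlarge the boots and heels.

```bash
python3 - <<'E'
import cv2, numpy as np
from rig import cams
im=cams.camera("top"); np.save("top0.npy",im)
b=im[:,:,::-1]
def crop(x0,y0,w,h,W,H): return cv2.resize(b[y0:y0+h,x0:x0+w],(W,H),interpolation=cv2.INTER_CUBIC)
A=crop(70,135,100,75,400,300);B=crop(70,205,100,75,400,300);C=crop(355,135,100,75,400,300);D=crop(215,195,150,60,400,160)
out=np.vstack([np.hstack([A,B]),np.hstack([C,cv2.copyMakeBorder(D,0,140,0,0,cv2.BORDER_CONSTANT)])])
cv2.imwrite("pics/crops.png",out)
cv2.imwrite("pics/heels.png",crop(215,190,150,60,800,320))
E
```

```text
(no output)
```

View pics/crops.png

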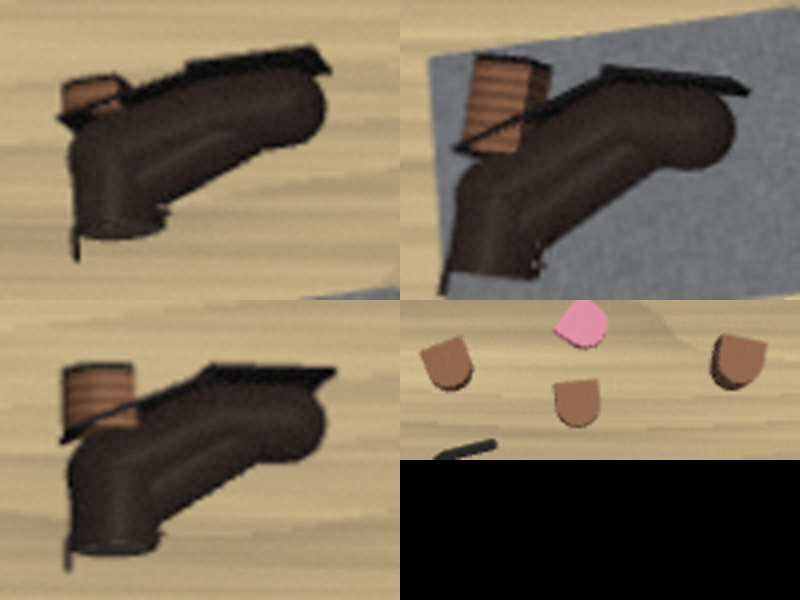

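View pics/heels.png

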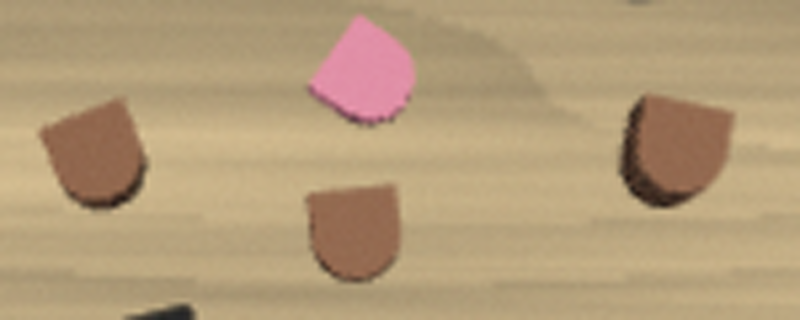

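Left-far boot: short heel, with its tread edge near the sole. Right boot: medium heel. Mat boot: clearly the longest heel, about 95 crop px against 70 and 40, which fits 78:54:30. So I need the **high** heel. Of the loose ones, the right one (535,340) shows the most side wall; I'll check its height numerically.

```bash
cat > h.py <<'E'
import numpy as np, cv2
from rig import r, cams, models, open_gripper, clamp
from scipy.optimize import least_squares
def proj(P,c):
    P=np.atleast_2d(P); T=c["world_to_cam"]; q=P@T[:3,:3].T+T[:3,3]
    s=q[:,:2]/q[:,2:]; s=s*(1+c["k1"]*(s**2).sum(1,keepdims=True)); K=c["intrinsics"]
    return np.c_[s[:,0]*K[0,0]+K[0,2], s[:,1]*K[1,1]+K[1,2]]
def ray(xy,c):
    K=c["intrinsics"]; d=np.array([(xy[0]-K[0,2])/K[0,0],(xy[1]-K[1,2])/K[1,1]]); s=d.copy()
    for _ in range(20): s=d/(1+c["k1"]*(s@s))
    T=c["world_to_cam"]; R=T[:3,:3]; o=-R.T@T[:3,3]; v=R.T@np.r_[s,1]; return o,v/np.linalg.norm(v)
def onplane(xy,c,z):
    o,v=ray(xy,c); return o+v*(z-o[2])/v[2]
def tri(rs):
    A=np.zeros((3,3));b=np.zeros(3)
    for o,v in rs:
        M=np.eye(3)-np.outer(v,v);A+=M;b+=M@o
    p=np.linalg.solve(A,b); return p,[np.linalg.norm((np.eye(3)-np.outer(v,v))@(p-o)) for o,v in rs]
E
python3 - <<'E'
from h import *
C={n:cams.get_calibration(n) for n in("top","side")}
for n in C: np.save(n+"1.npy",cams.camera(n))
for l in ("job_mat","boot_low_mid","boot_medium_mid","boot_high_mid","heel_low_mid","heel_medium_mid","heel_high_mid","lens","heel_high_front","heel_high_tread","view_spot"):
    for n in C:
        print(l,n,[(np.round(d["xy"],1),round(d["score"],2),np.round(onplane(d["xy"],C[n],0)[:2])) for d in models.pinpoint(l,n)[:4]])
for l in("heel_high_mid",):
    for n in C:
        t=models.trace(l,n); print(n,[(np.round(d["xy"],1),round(d["score"],2),int(d["pixels"].sum())) for d in t])
        np.save(f"m_{n}.npy",np.array([d["pixels"] for d in t]))
print(r.current_t())
E
```

```text
job_mat top [(array([124.1, 248.1]), 0.56, array([388., 472.]))]
job_mat side [(array([267. , 258.9]), 0.64, array([ 479., -246.]))]
boot_low_mid top [(array([124.4, 176.4]), 0.82, array([634., 486.]))]
boot_low_mid side [(array([228.4, 136.4]), 0.82, array([628., 471.]))]
boot_medium_mid top [(array([231.4, 218.9]), 0.53, array([490., 113.]))]
boot_medium_mid side [(array([336.8, 292.1]), 0.81, array([ 623., -468.]))]
boot_high_mid top []
boot_high_mid side []
heel_low_mid top [(array([283.1, 235. ]), 0.85, array([437., -62.])), (array([226.8, 165.1]), 0.67, array([677., 133.])), (array([283.9, 204.8]), 0.51, array([540., -64.]))]
heel_low_mid side [(array([264.9, 175.3]), 0.5, array([661., 154.]))]
heel_medium_mid top [(array([228.7, 128.3]), 0.8, array([810., 129.])), (array([233.4, 221.6]), 0.57, array([481., 106.]))]
heel_medium_mid side [(array([298.2, 165.9]), 0.8, array([814., 148.])), (array([230.9, 135.3]), 0.62, array([642., 474.]))]
heel_high_mid top [(array([339.3, 218.2]), 0.83, array([ 495., -251.])), (array([336.3, 211.1]), 0.41, array([ 519., -242.]))]
heel_high_mid side [(array([268.2, 254.3]), 0.77, array([ 491., -229.]))]
lens top []
lens side []
heel_high_front top [(array([337.7, 213.9]), 0.54, array([ 510., -246.]))]
heel_high_front side [(array([276.4, 258. ]), 0.95, array([ 510., -256.])), (array([243.4, 162.8]), 0.61, array([614., 267.]))]
heel_high_tread top [(array([337.5, 218. ]), 0.68, array([ 496., -245.])), (array([281.8, 233. ]), 0.31, array([444., -57.]))]
heel_high_tread side [(array([267.3, 259.8]), 0.9, array([ 478., -250.]))]
view_spot top []
view_spot side []
top [(array([339.8, 217.2]), 0.81, 372), (array([193.7, 213.9]), 0.75, 394)]
side [(array([271.3, 253.5]), 0.81, 465), (array([343.4, 279.1]), 0.7, 2451)]
1.5
```

The detectors agree: low boot at far left, medium boot at right, and the high heel at top (339.5,217) with the sides visible. Next I'll fit a D-prism with free height to both masks, and enlarge the camera unit.

```bash
python3 - <<'E'
from h import *
from scipy.optimize import minimize
C={n:cams.get_calibration(n) for n in("top","side")}
S=4
a=np.linspace(np.pi/2,3*np.pi/2,17)
D=np.r_[np.c_[28*np.cos(a),28*np.sin(a)],[[28,-28],[28,28]]]
M={n:np.load(f"m_{n}.npy")[0] for n in C}
def cover(p,n):
    x,y,th,h=p; R=np.array([[np.cos(th),-np.sin(th)],[np.sin(th),np.cos(th)]]); q=D@R.T+[x,y]
    P=np.r_[np.c_[q,0*q[:,0]],np.c_[q,0*q[:,0]+h]]
    uv=proj(P,C[n]); hull=cv2.convexHull(uv.astype(np.float32))[:,0]
    m=np.zeros((384*S,512*S),np.uint8); cv2.fillPoly(m,[np.round(((hull+.5)*S-.5)*16).astype(np.int32)],255,shift=4)
    return cv2.resize(m,(512,384),interpolation=cv2.INTER_AREA)/255.
def cost(p,ns=("top","side")): return sum(np.abs(cover(p,n)-M[n]).sum() for n in ns)
best=None
for th in (-.6,-.2,.2):
  for h in (54,78):
    s=minimize(cost,[500,-243,th,h],method="Nelder-Mead",options=dict(initial_simplex=np.array([[500,-243,th,h]]+[list(np.array([500,-243,th,h])+d) for d in np.diag([10,10,.15,12])]),xatol=.05,fatol=.05))
    print(np.round(s.x,3),s.fun)
for h in (30,54,78):
    s=minimize(lambda p:cost([*p,h]),[500,-243,-.2],method="Nelder-Mead",options=dict(initial_simplex=[[500,-243,-.2],[512,-243,-.2],[500,-231,-.2],[500,-243,0]])); print(h,s.x,s.fun)
for n in C: print(n,cost([*s.x,78],(n,)),M[n].sum())
for n,(x0,y0,w,h) in {"top":(250,105,64,64),"side":(280,160,64,64)}.items():
    im=np.load(n+"1.npy")[:,:,::-1]; cv2.imwrite(f"pics/cam_{n}.png",cv2.resize(im[y0:y0+h,x0:x0+w],(576,576),interpolation=cv2.INTER_CUBIC))
a=[cv2.imread(f"pics/cam_{n}.png") for n in C]; cv2.imwrite("pics/cam.png",cv2.resize(np.hstack(a),(800,400)))
E
```

```text
[ 4.86870e+02 -2.50247e+02 -2.53000e-01  7.56060e+01] 51.188235294117646
[ 4.87100e+02 -2.50222e+02 -2.61000e-01  7.49610e+01] 51.6078431372549
[ 4.86841e+02 -2.50045e+02 -2.89000e-01  7.64650e+01] 49.56470588235294
[ 4.86837e+02 -2.49754e+02 -2.42000e-01  7.71430e+01] 53.192156862745094
[ 4.87124e+02 -2.50230e+02 -2.57000e-01  7.81140e+01] 51.168627450980395
[ 4.86222e+02 -2.51337e+02  3.62000e-01  7.65860e+01] 148.2705882352941
30 [ 4.88277731e+02 -2.50704094e+02 -3.61732913e-01] 259.8156862745098
54 [ 4.87547965e+02 -2.50012992e+02 -2.70167937e-01] 142.39607843137256
78 [ 4.86620886e+02 -2.50446840e+02 -1.58939010e-01] 64.16470588235293
top 27.52941176470588 372
side 36.63529411764706 465
```

View pics/cam.png

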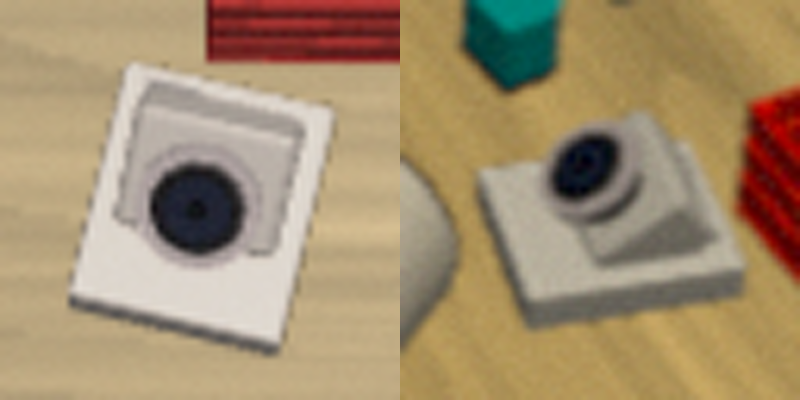

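```bash
python3 - <<'E'
from h import *
C={n:cams.get_calibration(n) for n in("top","side")}
f=lambda u,v,x0,y0:(np.array([u,v])+.5)/6.25-.5+[x0,y0]
t=f(197,208,250,105); s=f(187,168,280,160)
print(tri([ray(t,C["top"]),ray(s,C["side"])]), onplane(t,C["top"],75), onplane(s,C["side"],75))
cs=[onplane(f(u,v,250,105),C["top"],25)[:2] for u,v in((127,63),(333,107),(281,341),(72,294))]
print(np.round(cs,1), np.mean(cs,0))
e=[cs[1]-cs[0],cs[2]-cs[3],cs[0]-cs[3],cs[1]-cs[2]]
print([ (np.linalg.norm(v),np.arctan2(v[1],v[0])) for v in e])
E
```

```text
(array([752.23185765, -51.73904799,  71.41927936]), [np.float64(1.7062537028433549), np.float64(1.7062537028434164)]) [752.83699331 -52.12012104  75.        ] [748.20984617 -55.07449612  75.        ]
[[ 852.1  -14.7]
 [ 827.3 -128.9]
 [ 693.2  -99.5]
 [ 718.8   14.6]] [772.83970049 -57.1023293 ]
[(np.float64(116.85017402921096), np.float64(-1.7845858606641767)), (np.float64(116.92685124468031), np.float64(-1.7919770878923844)), (np.float64(136.3975466570188), np.float64(-0.21626602193704259)), (np.float64(137.26160791627603), np.float64(-0.2157150785266216))]
```

Heel fit: height 76±1.5 mm (so the high one), at (487,-250), yaw -0.26. Lens at (751,-52.5,75), yaw -0.216. The plate measures 137x117, near the stated 140x120. Checking IK, then picking it.

```bash
cat >> h.py <<'E'
from scipy.spatial.transform import Rotation as Ro
def quat(R): q=Ro.from_matrix(R).as_quat(); return [q[3],q[0],q[1],q[2]]
HZ=lambda a:Ro.from_euler("z",a).as_matrix()
FL=np.diag([-1,1,-1.])
L=np.array([751.,-52.5,75.]); PSI=-0.216
RL=HZ(PSI)@Ro.from_euler("y",-35,degrees=True).as_matrix()
HX=8.; HT=33.
hp=np.array([487.,-250.,0]); hy=-0.26
def tcp_for(tread,R,hx=HX,ht=HT): return tread+R@np.array([hx,0,ht]), quat(R@FL)
E
python3 - <<'E'
from h import *
print(RL)
g,q=tcp_for(hp,HZ(hy))
V,qv=tcp_for(L+150*RL[:,2],RL)
V2=V+70*RL[:,2]
print(g,V,V2)
for p,o in((g+[0,0,160],q),(g,q),(V2,qv),(V,qv)): print(np.round(r.solve_ik(list(p),o),2))
r.reach(list(g+[0,0,160]),q)
r.move_l(list(g+[0,0,95]),vel=150)
cv2.imwrite("pics/w1.png",cv2.resize(cams.camera("wrist")[:,:,::-1],(640,480)))
print(r.current_tool_pos(),r.current_t())
E
```

```text
[[ 0.80011705  0.2143243  -0.56024799]
 [-0.17556419  0.97676256  0.12293137]
 [ 0.57357644  0.          0.81915204]]
[ 494.73111983 -252.05664442   33.        ] [654.87555468 -31.40807333 229.4934356 ] [615.65819557 -22.80287765 286.8340787 ]
[-0.18  0.29 -0.21  0.   -1.07 -1.65]
[-0.18  0.48 -0.39  0.   -0.7  -1.65]
[ 0.3   0.06 -0.63  0.74 -0.44 -2.7 ]
[ 0.16  0.18 -0.71  1.11 -0.24 -2.98]
[ 495.51167257 -252.73022506  129.11693361] 3.7583
```

View pics/w1.png

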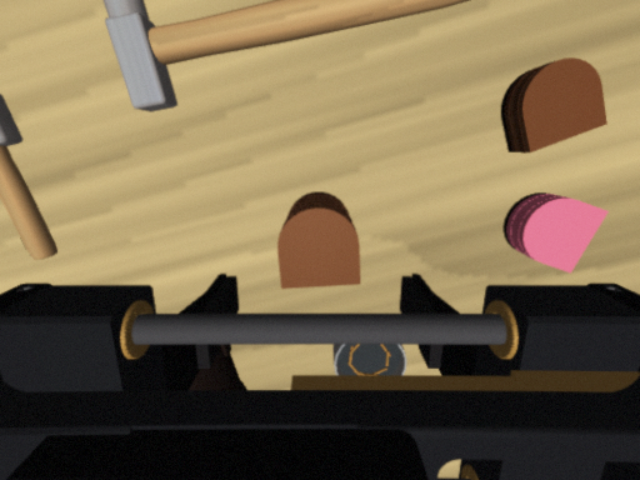

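Wrist picture (640 px): heel at (320,245) midway between the fingers (237 and 402), flat front edge at the bottom, and sides parallel to the finger travel. The show pose is close to the j5 and j6 limits, so I'll compare the half-turned grasp.

```bash
python3 - <<'E'
from h import *
c=cams.get_calibration("wrist")
for u,v in((280,286),(360,283),(320,285)):
    print(onplane(((u+.5)*.8-.5,(v+.5)*.8-.5),c,78)-np.r_[hp[:2],78])
print("expected front",HZ(hy)@[28,0,0], "cam at", -c["world_to_cam"][:3,:3].T@c["world_to_cam"][:3,3])
F2=np.diag([1,-1,-1.])
for nm,F in(("a",FL),("b",F2)):
    g,_=tcp_for(hp,HZ(hy)); print(nm,"g",r.solve_ik(list(g+[0,0,100]),quat(HZ(hy)@F)))
    for tilt in(35,31,28):
      for d in (140,150,165):
        R=HZ(PSI)@Ro.from_euler("y",-tilt,degrees=True).as_matrix()
        V,_=tcp_for(L+d*RL[:,2],R); s=r.solve_ik(list(V),quat(R@F)); print(nm,tilt,d,None if s is None else np.round(s,2))
E
```

```text
[ 20.55344461 -34.16369409   0.        ]
[3.28009058e+01 2.04159624e+01 2.84217094e-14]
[27.05920607 -6.94104724  0.        ]
expected front [27.05891939 -7.19825545  0.        ] cam at [ 422.16574295 -233.60725403  291.04905756]
a g [-0.17927199  0.34946737 -0.29051994  0.         -0.93080902 -1.65152434]
a 35 140 [ 0.13  0.19 -0.72  1.21 -0.21 -3.06]
a 35 150 [ 0.16  0.18 -0.71  1.11 -0.24 -2.98]
a 35 165 [ 0.2   0.15 -0.69  0.99 -0.28 -2.89]
a 31 140 [ 0.25  0.22 -0.57  0.69 -0.37 -2.63]
a 31 150 [ 0.26  0.2  -0.56  0.66 -0.39 -2.61]
a 31 165 [ 0.27  0.18 -0.55  0.62 -0.43 -2.58]
a 28 140 [ 0.27  0.24 -0.47  0.5  -0.47 -2.45]
a 28 150 [ 0.27  0.22 -0.46  0.48 -0.49 -2.44]
a 28 165 [ 0.28  0.2  -0.46  0.47 -0.52 -2.43]
b g [-0.17927199  0.34946737 -0.29051994  0.         -0.93080902  1.49006831]
b 35 140 [ 0.13  0.19 -0.72  1.21 -0.21  0.09]
b 35 150 [ 0.16  0.18 -0.71  1.11 -0.24  0.16]
b 35 165 [ 0.2   0.15 -0.69  0.99 -0.28  0.25]
b 31 140 [ 0.25  0.22 -0.57  0.69 -0.37  0.51]
b 31 150 [ 0.26  0.2  -0.56  0.66 -0.39  0.53]
b 31 165 [ 0.27  0.18 -0.55  0.62 -0.43  0.56]
b 28 140 [ 0.27  0.24 -0.47  0.5  -0.47  0.69]
b 28 150 [ 0.27  0.22 -0.46  0.48 -0.49  0.7 ]
b 28 165 [ 0.28  0.2  -0.46  0.47 -0.52  0.71]
```

The wrist view puts the front edge within 1 mm of the fit, with yaw about -0.22 to -0.26. The current grasp orientation is fine; I'll show at 34° tilt for joint margin (error 0.02 rad). Grasping.

```bash
python3 - <<'E'
from h import *
g,q=tcp_for(hp,HZ(-0.245))
r.move_l(list(g+[0,0,90]),q,vel=100)
print(r.move_l(list(g),vel=110,until_force=15))
clamp(35); print(r.current_width(),r.current_tool_pos(),r.current_ft_force())
r.move_l(list(g+[0,0,20]),vel=80); print(r.current_width(),r.current_ft_force())
r.move_l(list(g+[0,0,190]),vel=150)
np.save("w2.npy",cams.camera("wrist")); np.save("s2.npy",cams.camera("side"))
a=np.hstack([cv2.resize(np.load(f)[:,:,::-1],(400,300)) for f in("w2.npy","s2.npy")]); cv2.imwrite("pics/lift.png",a)
print(r.current_width(),r.current_tool_pos(),r.current_t())
E
```

```text
False
56.45056011115849 [ 494.82326033 -251.99003913   33.16591853] [ 0.182996   -0.58140625  1.83879391]
56.09952002231221 [ 0.13292566  1.18628341 -1.44531833]
56.214007467990506 [ 494.25655263 -251.77500544  221.84845794] 7.4
```

View pics/lift.png

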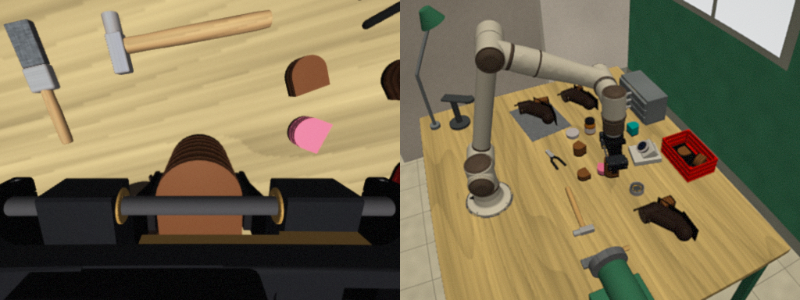

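The lift worked: the wrist view (left panel) shows the heel squarely between the fingers, and the width is 56.2 mm. Now to the show pose.

```bash
python3 - <<'E'
from h import *
R=HZ(PSI)@Ro.from_euler("y",-34,degrees=True).as_matrix()
V,qv=tcp_for(L+152*RL[:,2],R); V2=V+60*RL[:,2]
print(r.solve_ik(list(V2),qv),r.solve_ik(list(V),qv))
r.reach(list(V2),qv)
try: r.move_l(list(V),qv,vel=50)
except r.MotionError as e:
    print("ml",e); r.reach(list(V),qv)
r.hold(.3)
print(r.current_tool_pos(),V,r.current_tcp_rot(),qv,r.current_joint_pos(),r.current_width(),r.current_ft_force(),r.current_t())
for n in("top","side","wrist"): np.save(n+"3.npy",cams.camera(n))
a=[cv2.resize(np.load("top3.npy")[80:240,200:400,::-1],(400,320),interpolation=2),cv2.resize(np.load("side3.npy")[100:260,230:430,::-1],(400,320),interpolation=2)]
cv2.imwrite("pics/show.png",np.vstack([np.hstack(a),np.hstack([cv2.resize(np.load("wrist3.npy")[:,:,::-1],(373,280)),np.zeros((280,427,3),np.uint8)])]))
for n in("top","side"):
  print(n,[(np.round(d["xy"],1),round(d["score"],2)) for d in models.pinpoint("heel_high_tread",n)[:3]])
  print(n,proj([L+150*RL[:,2]],cams.get_calibration(n)))
E
```

```text
[ 0.30195279  0.08125982 -0.60789911  0.69672318 -0.44608717 -2.65872256] [ 0.20474076  0.18123728 -0.66715996  0.94454773 -0.28576167 -2.85078808]
[654.30498119 -31.13938817 231.57816829] [654.295932   -31.28089071 231.34289385] [ 0.29083996  0.10299476  0.95069268 -0.03142645] [np.float64(0.29066824966519506), np.float64(0.1030802526091562), np.float64(0.9507330055276052), np.float64(-0.031514795875128176)] [ 0.20497195  0.18091332 -0.66708835  0.94447928 -0.28578072 -2.85073164] 56.327353221862495 [-0.50558618  0.312418   -2.03642111] 10.075
top [(array([274.6, 151.6]), 0.53), (array([221.5, 257.1]), 0.49)]
top [[276.38535003 152.82035473]]
side [(array([286.1, 165.5]), 0.65), (array([177.4, 151. ]), 0.42)]
side [[288.97787422 163.99000164]]
```

View pics/show.png

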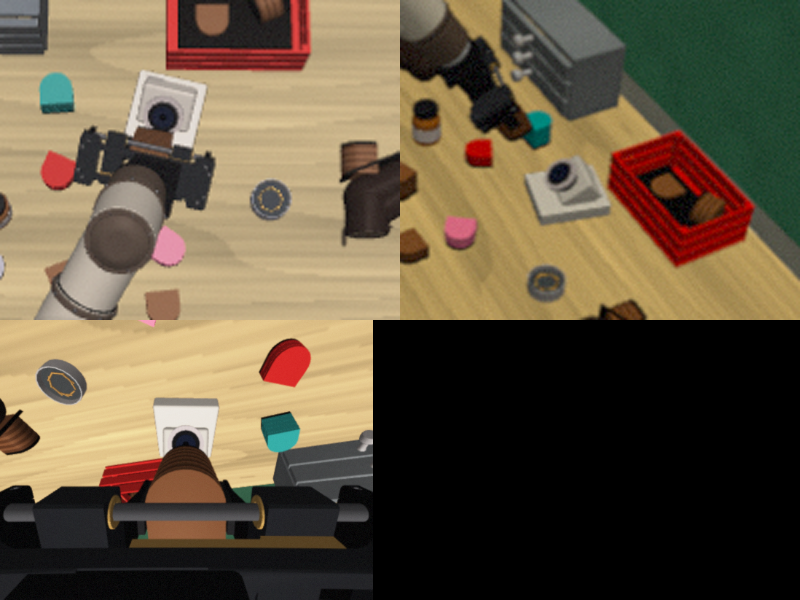

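```bash
python3 - <<'E'
from h import *
c=cams.get_calibration("wrist"); im=np.load("wrist3.npy")[:,:,::-1].copy(); S=5
x0,y0,w,h=180,90,150,115
o=cv2.resize(im[y0:y0+h,x0:x0+w],None,fx=S,fy=S,interpolation=2)
def dr(P,col,ring=True):
    uv=((proj(P,c)+.5-[x0,y0])*S-.5).astype(np.int32); cv2.polylines(o,[uv],ring,col,1)
t=np.linspace(0,2*np.pi,40)
dr(L+np.c_[26*np.cos(t),26*np.sin(t),0*t]@RL.T,(0,0,255)) 
R=Ro.from_quat(np.roll(r.current_tcp_rot(),-1)).as_matrix()@FL; T=np.array(r.current_tool_pos())-R@[HX,0,HT]
a=np.linspace(np.pi/2,3*np.pi/2,17); D=np.r_[np.c_[28*np.cos(a),28*np.sin(a)],[[28,-28],[28,28]]]
for z in(0,78): dr(T+np.c_[D,0*D[:,0]+z]@R.T,(0,255,0))
pl=np.array([[70,60],[70,-60],[-70,-60],[-70,60]]); dr(np.r_[[773,-57,22]]+np.c_[pl,[0]*4]@HZ(PSI).T,(255,0,0))
cv2.imwrite("pics/ov.png",o); print("tread in lens",RL.T@(T-L), r.current_width(), np.round(r.current_joint_velocities(),3))
E
```

```text
tread in lens [-1.21795743e-02 -5.97898318e-03  1.52019654e+02] 56.349514079637814 [-0.002 -0.    -0.     0.    -0.    -0.001]
```

View pics/ov.png

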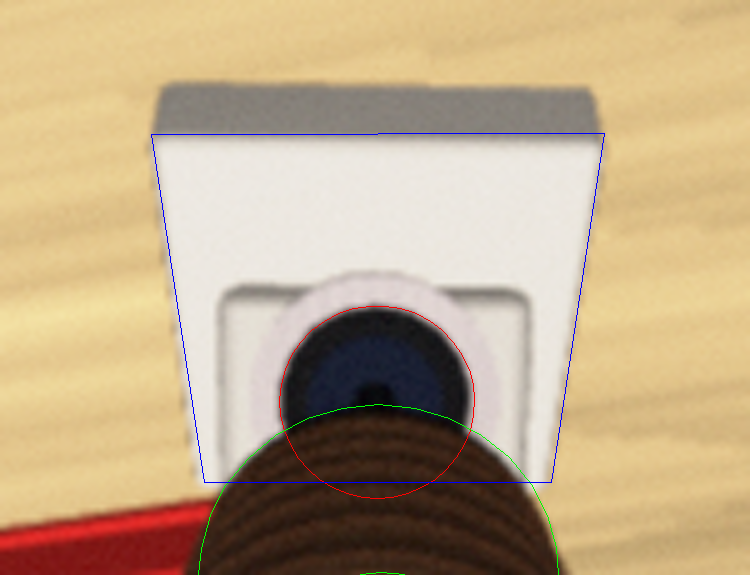

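The overlay agrees closely: the predicted barrel ring and plate edges lie on the image, and the heel outline is within about 2 px. All margins are comfortable, so I'm handing in.

```bash
python3 - <<'E'
from h import *
r.hold(.5); print(r.current_t(),r.current_width()); r.close_job()
E
```

```text
10.825 56.27088569432303
the job is handed in; nothing more can be done
```

The boot on the mat has the high heel, 78 mm. I picked up the matching loose heel, the right-hand brown one, and handed the job in at 10.8 s with the gripper holding it up to the inspection camera. No verdict is reported.

- **Identification:** Fitting a free height to that loose heel in the top and side pictures gave about 76 mm. The 30 mm and 54 mm shapes fitted much worse. The network never found the high boot itself. I identified it from its visible heel length, and the network located the low boot at far left and the medium boot at right.
- **Final pose:** From the arm's reported pose, the tread is 152 mm from the lens and on the line of sight. The tilt is 34° instead of 35°, chosen to keep clear of the joint limits. The finger opening was steady at 56.3 mm and the joint speeds were near zero.
- **Cross-check:** Overlaying the predicted lens ring and housing on the wrist picture matched the image closely. The heel outline was about 2 px off. The network's tread points were 2–3 px from the expected spot, with only moderate scores (0.5–0.65).
- **Not checked:** I did not measure the other heels, boots and tools again at the end. They looked undisturbed in the last pictures, and no contact showed in the forces I read.

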